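# Open and present the seed chest's dial padlock

## Robot

A 7-joint arm with a two-finger parallel gripper is mounted at the origin on the work surface. World frame = base frame: x ahead of the robot, y to its left, z up, the work surface at z = 0. Lengths are in m, angles in rad, forces in N, time in s.
With the tool pointing down it reaches from about 0.4 to 0.85 m from the base axis. Payload 4.5 kg.
Tool frame: the origin (TCP) lies midway between the tips of the shut fingers; the grasp point (between the pads) lies 19 mm behind it; z points along the fingers, y is the direction in which the jaws open and shut (so a half turn about z gives the same grasp; the last joint's range is limited). The gripper opens to 85 mm and grips with 20 to 120 N. Pads are 22 mm wide; open, the fingers measure 114 mm over their backs; the gripper's body (76 mm by 85 mm) begins 54 mm behind the grasp point. The pads swing forward as they close: fully open they stand 13 mm farther back than shut.
Start: joints at [-1.303, 0.689, -0.195, 1.565, 0.157, 0.902, -0.215], TCP at [0.145, 0.608, 0.231] pointing down, gripper open.
Joint ranges: [-3.01, 3.01], [-0.46, 2.08], [-1.47, 1.51], [0.13, 2.56], [-1, 4.14], [0.04, 2.09], [-2.66, 2.66]. Speed limits (rad/s): [2.57, 2.57, 3.14, 3.14, 3.14, 3.14, 3.14].

## Interface

Orientations are given as a 3x3 rotation matrix whose columns are the frame's x, y, z axes.
In Python, from rig import state, snapshot, finish_job, boxes_of, landmark_of gives the robot as it stands. The module is installed in compiled form; this text tells all that it offers.
- The arm moves only by the tool move_arm, never from a script. Its argument "increments" is a list of rows, each an object of numbers: "x", "y", "z": the shift along the tool's x, y, z each as a share of 500 mm, from -1 to 1; "wx", "wy", "wz": the turn, a rotation vector about the tool's x, y, z each as a share of 0.5 rad, from -1 to 1. In form: [{"x": .., "y": .., "z": .., "wx": .., "wy": .., "wz": ..}, ...]. A call has 1 to 10 rows; each row shifts and turns the commanded pose from where the row before left it, along the tool's axes as they then stand; what a row does not reach is not made up. A row lasts 1/12 s, in which the tool goes at most 41.7 mm and 7.16 degrees, less where a joint would pass 70% of its speed; a pose out of reach is approached as far as the arm can. A call with a number of a shift or a turn outside -1 to 1 is refused whole. A call with a gripper value outside its range is refused whole. "grip" is the opening in per cent of the stroke, from 0 (shut) to 100 (fully open), set as the call begins (left out, the last holds). The fingers move at their own pace and stop on an object; "grip_force" is the grip in N (left out, the last holds). Time passes only in rows, so rows that do not move let the fingers close. It gives the time, the measured TCP pose, the force and the opening at its end, in the units of the state.
- state(): the state, without advancing time (a new reading comes with each control period).
- snapshot(name): name is "side" or "top" or "wrist"; returns a dict with "img" (384x512x3 uint8, red, green, blue), "depth" (384x512 float32, m along the optical axis (not along the pixel's ray), 0 where there is no reading), "fx", "fy", "cx", "cy" (pixels), "origin" and "attitude" of the camera in the world. Camera axes: x right, y down, z forward; pixel columns grow to the right and rows downward; lengths in m; the calibration is good to about 2 mm. A picture is of the moment at which its call begins.
- finish_job(): hands the job in, once; it reports no verdict.
Trained networks look in the newest picture that a camera, given by its name, has taken for a name from the list of things; names that differ only in an ending like _2 or _b are one class to them, and where a whole thing is asked for, a point or a joint stands for the part that bears it (a point fixed in the world has none). Each returns a list of dicts, best first, with "confidence" (0 to 1); they miss things now and then, are a little off and sometimes report something else, mostly with a low value. They report only what shows in the picture. A call takes as long as a camera call. They do not tell look-alikes from the thing itself.
- boxes_of(camera, name): "rect" ([left, top, right, bottom] in pixels, round what is visible of it).
- landmark_of(camera, name): "uv" ([column, row] in pixels: a listed point, or the origin of a listed thing).
The state is a dict: "t": time; "joint_pos": joint angles; "joint_velocities": joint speeds; "joint_torque": joint torques, N m; "position": TCP position; "orientation": TCP orientation; "wrist_force": force on the tool from outside, world axes, zero at the start; "torque": the same for the moment, N m; "opening": finger opening in m.
Only numpy, scipy, OpenCV 4.12 (cv2) and the standard library are available. Lean on these libraries where they do the work, as an engineer would, in place of code of your own. Each camera call takes 0.05 s, during which the arm holds its last target.

## Task

The white seed chest on the greenhouse bench is locked by a blue dial padlock that stands over the staple on its lid. Turn the black dial counter-clockwise, feeling its clicks, until the white pointer sits in the click at the green mark, pull the steel shackle all the way out by its upright end, then take hold of the lock, lift it straight up off the staple and finish while still holding it, upright and still, with its shackle open, clear of the chest by about 100 mm. Leave the seed jar and the two potted seedlings where they stand.

Things in the scene. Friction and masses are not known exactly. Their poses are not given: they have to be found in the camera images.
- chest: Fixed white seed chest with grey lids, 248 x 320 x 90 mm high; origin at the centre of its underside, z up, y along its long side. A steel strap 3 mm thick lies on the lid (its top 93 mm above the bench); on it, 40 mm from the lid's centre towards the chest's -x, stands a brass staple plate 36 mm (chest x) x 8 mm (y) x 32 mm high.
- lock_center (a point): Blue padlock, 0.5 to 0.7 kg; case 44 mm (lock x) x 64 (y) x 58 high; this point is the case's centre, 29 mm above its underside, z up. It stands on the strap, its throat (11 mm wide, 35 high) over the staple, axes parallel to the chest's at the start, with 2 mm and 0.08 rad of play. The shackle comes out of its +y side. It cannot be lifted before the shackle is out.
- dial_grip (a point): Point on the dial's upright axis at the height to grip, 83 mm above the lock's underside. The dial: a black disc 40 mm across, 3 mm thick, on top of the case, with an upright grip bar on it 14 mm thick, 36 mm long, its top 90 mm above the lock's underside. The bar lies along this point's y; the white pointer is at its +y end.
- dial (a joint): Dial angle in rad, growing counter-clockwise seen from above, -1.8 to 0.3. 0: pointer at the green mark on top of the case (towards the lock's +y); only there (within 0.12) is the shackle free. Clicks at 0, -0.5, -1.0 and -1.5, into which it springs when let go; up to about 0.15 N m to turn. It starts in one of the three negative clicks.
- shackle_grip (a point): Grip point on the shackle's upright end: a steel bar 10 mm thick with a red 13 mm ball on top, reaching from 13 to 68 mm above the lock's underside; this point is 50 mm above it and, when shut, 62 mm from the dial's axis towards the lock's +y (30 mm from the case). Two level legs, 18 and 42 mm up, join the bar to the case along the lock's y.
- shackle (a joint): How far the shackle is pulled out along the lock's +y, in m: 0 shut, 0.026 at its stop. It is stiff (about 2 N), has up to 3 mm of play while latched, and stays where it is left; past 0.02 the lock is free of the staple.
- seed_jar: Amber glass seed jar with a green cap, 44 mm diameter, 60 mm high, standing on the chest lid; origin at the centre of its underside. Leave alone.
- pot_a: Black plastic pot with a seedling and a yellow tag, 90 mm diameter, 85 mm high without the plant; origin at the centre of its underside. Leave alone.
- pot_b: Black plastic pot with a seedling and a blue tag, 90 mm diameter, 85 mm high without the plant; origin at the centre of its underside. Leave alone.
Not all that is in view belongs to the job. Of the things that look like the part that bears lock_center, the larger one is meant.

How it is judged:
On the way, in this order (a step that is already met when the one before it is completed fails the run):
1. the dial's pointer is at the green mark (value of joint dial between -0.2 and 0.2 rad), for 0.2 s.
2. the shackle is pulled out (value of joint shackle above 0.02 m), for 0.2 s.
At the end, for the whole second after the job is handed in: The lock is held by the fingers, its underside at least 70 mm above the hasp strap it stood on, upright within 0.35 rad, still (under 0.03 m/s), touching no part of the chest, with its shackle pulled out more than 20 mm (value of joint shackle above 0.02 m and z of lock_center in the frame of chest above 0.192 m and angle between lock_center's own z axis and vertical below 0.35 rad and contact force between lock and the fingers above 1 N and contact force between lock and chest below 0.2 N and linear speed of lock below 0.03 m/s); the arm keeps its last pose, push and grip.
It fails at once if the seed jar is pushed away or tipped (distance of seed_jar from where it was at the start of the episode above 0.03 m or angle between seed_jar's own z axis and vertical above 0.5 rad).
It fails at once if a potted seedling is pushed away or tipped (distance of any of pot_a, pot_b from where it was at the start of the episode above 0.03 m or angle between any of pot_a, pot_b's own z axis and vertical above 0.5 rad).
It also fails if it takes over 54 s, if anything falls off the work surface, if the arm or the gripper's body presses on something with over 40 N, if the wrist force passes 120 N, or if a joint passes its speed limit or range.

## Working session

There is one attempt and no reset: what is moved stays moved. The work goes in short steps, Python scripts to look and compute and a tool call to move; the robot and the scene stay as the last step left them, time stands still between calls to the robot, and variables do not carry over. Pictures are saved under pics/ and viewed, and the job is handed in when it is done.

Besides the shell and the picture viewer there is one more tool, called after ">>>" by a JSON object that holds its "method" and its "body". move_arm: Moves the arm, as the interface text tells. Shift numbers are shares of 500 mm and turn numbers shares of 0.5 rad, none past 1 either way. Its arguments: {"type":"object","properties":{"increments":{"type":"array","items":{"type":"object","properties":{"x":{"type":"number","minimum":-1,"maximum":1},"y":{"type":"number","minimum":-1,"maximum":1},"z":{"type":"number","minimum":-1,"maximum":1},"wx":{"type":"number","minimum":-1,"maximum":1},"wy":{"type":"number","minimum":-1,"maximum":1},"wz":{"type":"number","minimum":-1,"maximum":1}}}},"grip":{"type":"number"},"grip_force":{"type":"number"}},"required":["increments"]}

```bash
mkdir -p pics
cat > h.py <<'E'
import numpy as np,cv2
from rig import *
def px(s,u,v,z=None):
    d=s['depth'][int(round(v)),int(round(u))]
    r=np.array([(u-s['cx'])/s['fx'],(v-s['cy'])/s['fy'],1.])
    A=np.array(s['attitude']);o=np.array(s['origin'])
    if z is not None:
        w=A@r; return o+w*(z-o[2])/w[2]
    return o+A@(r*d)
def save(s,n,crop=None,k=1):
    im=s['img'][:,:,::-1]
    if crop: l,t,r,b=crop; im=im[t:b,l:r]
    cv2.imwrite('pics/'+n+'.png',cv2.resize(im,None,fx=k,fy=k,interpolation=cv2.INTER_CUBIC))
E
python3 - <<'E'
from h import *
st=state(); print(st['t'],st['position'],np.round(st['orientation'],3).tolist(),st['opening'])
for c in ['top','side','wrist']:
    s=snapshot(c); save(s,c+'0',k=1.5)
    print(c,np.round(s['origin'],3),np.round(s['attitude'],2).tolist(),s['fx'])
    for n in ['lock_center','dial_grip','shackle_grip','chest','seed_jar','pot_a']:
        for q in landmark_of(c,n)[:3]:
            print(n,np.round(q['uv'],1),round(q['confidence'],2),np.round(px(s,*np.clip(q['uv'],0,[511,383])),3))
        for q in boxes_of(c,n)[:3]: print('  box',np.round(q['rect']),round(q['confidence'],2))
E
```

```text
0.0 [0.1447016  0.6073318  0.23045227] [[-0.973, 0.232, -0.0], [0.232, 0.973, -0.002], [-0.0, -0.002, -1.0]] 0.08519872148632389
top [ 0.493 -0.016  1.561] [[-0.01, -1.0, 0.06], [-1.0, 0.01, -0.0], [-0.0, -0.06, -1.0]] 416.8237303509341
lock_center [265.9 220.1] 0.86 [ 0.487 -0.041  0.183]
lock_center [197.6 207.7] 0.6 [0.533 0.2   0.073]
  box [185. 203. 206. 214.] 0.74
  box [249. 214. 276. 228.] 0.6
dial_grip [197.1 203.7] 0.64 [0.549 0.206 0.042]
dial_grip [270.6 215.6] 0.62 [ 0.502 -0.058  0.157]
  box [263. 212. 271. 228.] 0.55
shackle_grip [247.8 214.2] 0.41 [0.508 0.019 0.162]
chest [270.5 209.4] 0.92 [ 0.524 -0.06   0.093]
chest [372.7 230.7] 0.53 [ 0.446 -0.419  0.086]
  box [222. 164. 325. 256.] 0.84
seed_jar [305.6 211.1] 0.72 [ 0.516 -0.177  0.149]
  box [298. 206. 313. 218.] 0.65
pot_a [142.9 239. ] 0.88 [0.425 0.391 0.085]
pot_a [371.  230.7] 0.77 [ 0.445 -0.414  0.083]
  box [361. 219. 393. 248.] 0.87
  box [122. 230. 153. 253.] 0.58
side [ 0.126 -0.584  1.052] [[0.79, -0.49, 0.37], [-0.62, -0.62, 0.49], [-0.01, -0.62, -0.79]] 411.82711045640644
lock_center [237.1 216
[... 251 characters left out ...]
.2] 0.6 [ 0.481 -0.056  0.184]
  box [233. 199. 247. 217.] 0.7
shackle_grip [195.1 168.4] 0.42 [ 0.533  0.281 -0.002]
shackle_grip [231.2 191.4] 0.38 [0.531 0.061 0.091]
shackle_grip [143.6 164.3] 0.29 [0.394 0.37  0.039]
chest [256.4 235.9] 0.98 [ 0.493 -0.107  0.09 ]
seed_jar [279.2 250.8] 0.89 [ 0.498 -0.196  0.124]
  box [270. 233. 290. 261.] 0.79
pot_a [143.7 164.8] 0.67 [ 0.126 -0.584  1.052]
pot_a [322.9 354.4] 0.57 [ 0.417 -0.448  0.087]
  box [310. 326. 347. 375.] 0.81
  box [130. 128. 157. 174.] 0.58
wrist [0.067 0.626 0.375] [[0.23, 0.92, 0.3], [0.97, -0.22, -0.07], [0.0, 0.31, -0.95]] 290.00278846597826
pot_a [175.2 345.5] 0.62 [0.124 0.59  0.314]
  box [168. 331. 201. 355.] 0.86
```

Run:
```python
from h import *
s=snapshot('top'); save(s,'t1',(170,150,410,270),3.3)
s=snapshot('side'); save(s,'s1',(120,110,360,290),3.3)
```

```text
(no output)
```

View pics/t1.png

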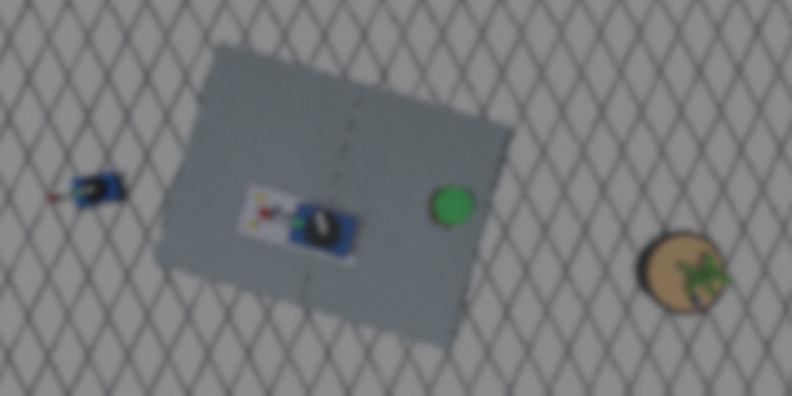

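View pics/s1.png

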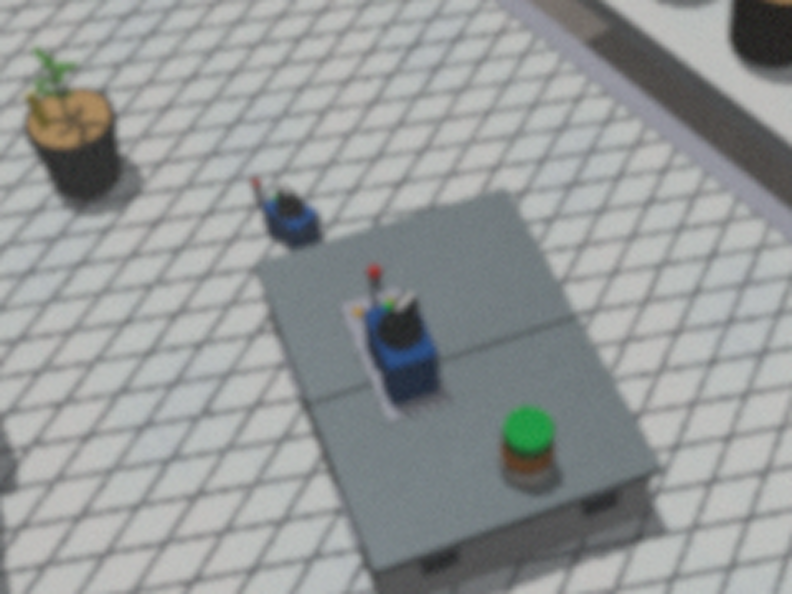

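View pics/top0.png

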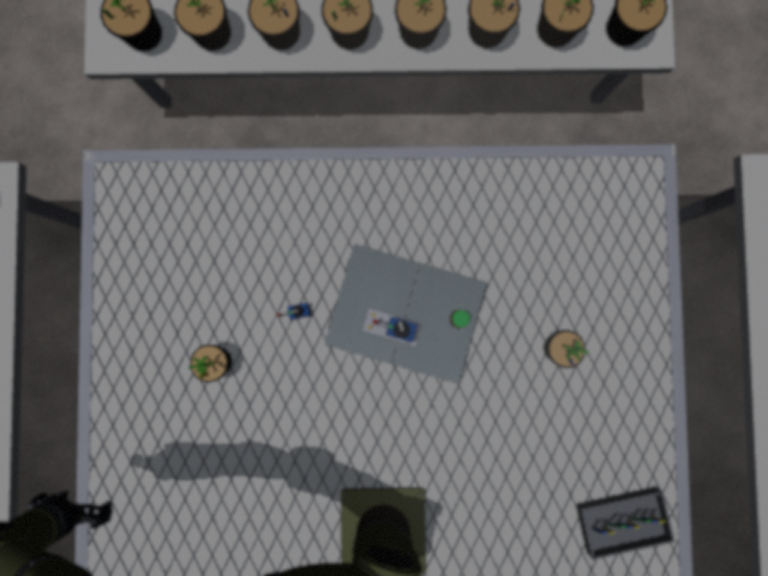

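The side and top views show the real, larger lock on the chest strap (top pixel about 268,219). Its +y and shackle point image-left, which is world +y, with yaw about -0.28. The decoy lies on the bench at top pixel 197,207. I'll hover over the lock and use the wrist camera.

>>> {"method": "move_arm", "body": {"increments": [{"z": -0.08}, {"z": -0.08}, {"x": -0.053, "y": -0.062}, {"x": -0.053, "y": -0.062}, {"x": -0.053, "y": -0.062}, {"x": -0.053, "y": -0.062}, {"x": -0.053, "y": -0.062}, {"x": -0.053, "y": -0.062}, {"x": -0.053, "y": -0.062}, {"x": -0.053, "y": -0.062}]}}

```text
invalid input at $.increments[0]: expected keys x, y, z, wx, wy, wz
```

>>> {"method": "move_arm", "body": {"increments": [{"x": -0.053, "y": -0.062}, {"x": -0.053, "y": -0.062}, {"x": -0.053, "y": -0.062}, {"x": -0.053, "y": -0.062}, {"x": -0.053, "y": -0.062}, {"x": -0.053, "y": -0.062}, {"x": -0.053, "y": -0.062}, {"x": -0.053, "y": -0.062}, {"x": -0.053, "y": -0.062}, {"x": -0.04, "y": -0.05}]}}

```text
invalid input at $.increments[0]: expected keys x, y, z, wx, wy, wz
```

```bash
cat > look.py <<'E'
from h import *
import sys
st=state(); print(st['t'],np.round(st['position'],4),np.round(st['orientation'],3).tolist(),np.round(st['joint_pos'],2),st['opening'],np.round(st['wrist_force'],1))
s=snapshot('wrist'); save(s,sys.argv[1],k=1.5); np.savez('last.npz',**s)
for n in ['lock_center','dial_grip','shackle_grip','chest']:
    for q in landmark_of('wrist',n)[:3]:
        print(n,np.round(q['uv'],1),round(q['confidence'],2),np.round(px(s,*np.clip(q['uv'],0,[511,383])),3))
    for q in boxes_of('wrist',n)[:2]: print('  box',np.round(q['rect']),round(q['confidence'],2))
E
python3 look.py w1
```

```text
2.05 [0.1448 0.608  0.2313] [[-0.973, 0.232, -0.0], [0.232, 0.973, 0.0], [0.0, 0.0, -1.0]] [-1.3   0.69 -0.19  1.57  0.16  0.9  -0.22] 0.0853784030215021 [-0.1  0.1  0.3]
```

View pics/w1.png

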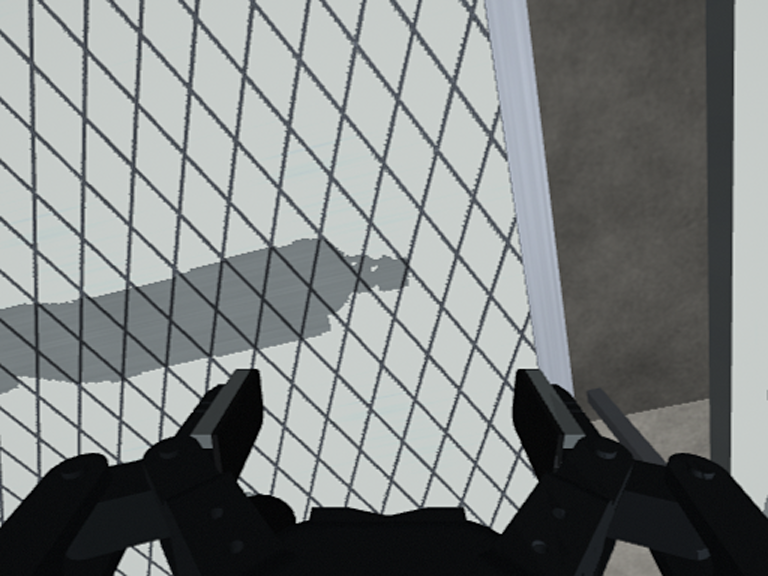

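Wrist view: only the bench shows, because the move was refused. Every row needs all six keys.

>>> {"method": "move_arm", "body": {"increments": [{"x": 0, "y": 0, "z": -0.08, "wx": 0, "wy": 0, "wz": 0}, {"x": 0, "y": 0, "z": -0.08, "wx": 0, "wy": 0, "wz": 0}, {"x": -0.053, "y": -0.062, "z": 0, "wx": 0, "wy": 0, "wz": 0}, {"x": -0.053, "y": -0.062, "z": 0, "wx": 0, "wy": 0, "wz": 0}, {"x": -0.053, "y": -0.062, "z": 0, "wx": 0, "wy": 0, "wz": 0}, {"x": -0.053, "y": -0.062, "z": 0, "wx": 0, "wy": 0, "wz": 0}, {"x": -0.053, "y": -0.062, "z": 0, "wx": 0, "wy": 0, "wz": 0}, {"x": -0.053, "y": -0.062, "z": 0, "wx": 0, "wy": 0, "wz": 0}, {"x": -0.053, "y": -0.062, "z": 0, "wx": 0, "wy": 0, "wz": 0}, {"x": -0.053, "y": -0.062, "z": 0, "wx": 0, "wy": 0, "wz": 0}]}}

```text
t: 3.33
position: [0.2941, 0.3159, 0.3116]
orientation: [[-0.973, 0.231, 0.001], [0.231, 0.973, 0.001], [-0.0, 0.001, -1.0]]
wrist_force: [0.8, 0.7, -0.2]
opening: 0.0858
```

>>> {"method": "move_arm", "body": {"increments": [{"x": -0.053, "y": -0.062, "z": 0, "wx": 0, "wy": 0, "wz": 0}, {"x": -0.053, "y": -0.062, "z": 0, "wx": 0, "wy": 0, "wz": 0}, {"x": -0.053, "y": -0.062, "z": 0, "wx": 0, "wy": 0, "wz": 0}, {"x": -0.053, "y": -0.062, "z": 0, "wx": 0, "wy": 0, "wz": 0}, {"x": -0.053, "y": -0.062, "z": 0, "wx": 0, "wy": 0, "wz": 0}, {"x": -0.053, "y": -0.062, "z": 0, "wx": 0, "wy": 0, "wz": 0}, {"x": -0.053, "y": -0.062, "z": 0, "wx": 0, "wy": 0, "wz": 0}, {"x": -0.053, "y": -0.062, "z": 0, "wx": 0, "wy": 0, "wz": 0}, {"x": -0.053, "y": -0.062, "z": 0, "wx": 0, "wy": 0, "wz": 0}, {"x": -0.05, "y": -0.06, "z": 0, "wx": 0, "wy": 0, "wz": 0}]}}

```text
t: 4.17
position: [0.4791, -0.0463, 0.3115]
orientation: [[-0.973, 0.232, 0.001], [0.232, 0.973, -0.0], [-0.001, 0.0, -1.0]]
wrist_force: [0.3, 0.1, 0.2]
opening: 0.0854
```

```bash
python3 look.py w2
```

```text
4.1667 [ 0.4791 -0.0463  0.3115] [[-0.973, 0.232, 0.001], [0.232, 0.973, -0.0], [-0.001, 0.0, -1.0]] [ 0.07  0.39 -0.1   1.88  0.05  0.87  1.28] 0.08543473658482044 [0.3 0.1 0.2]
lock_center [258.9 174.5] 0.64 [ 0.475 -0.045  0.172]
lock_center [425.4 151.6] 0.59 [0.53  0.186 0.045]
  box [402. 131. 475. 169.] 0.73
  box [231. 153. 324. 207.] 0.65
dial_grip [445.7 156.6] 0.84 [0.536 0.201 0.068]
dial_grip [257.1 192.2] 0.72 [ 0.488 -0.05   0.186]
  box [427. 143. 454. 163.] 0.85
  box [241. 167. 279. 209.] 0.69
  box [289. 171. 323. 192.] 0.74
  box [450. 136. 477. 144.] 0.72
  box [130.  94. 400. 281.] 0.92
```

View pics/w2.png

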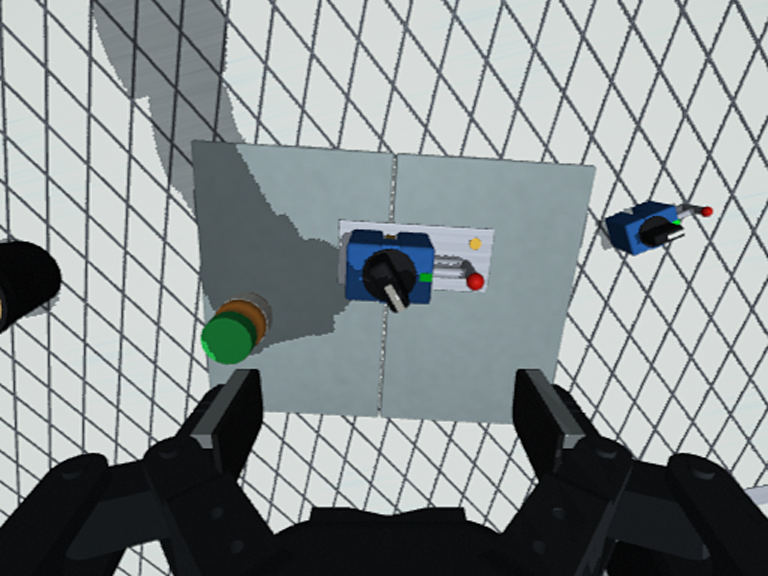

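The wrist view shows the lock case around (388,268) in the 1.5x image. The green mark is on its right at (425,278), the white pointer aims down and slightly right at (400,298), and the red ball is at (475,281). Next I'll measure precisely from depth.

```bash
cat > meas.py <<'E'
from h import *
s=dict(np.load('last.npz'))
H,W=s['depth'].shape
u,v=np.meshgrid(np.arange(W),np.arange(H)); d=s['depth']
P=np.stack([(u-s['cx'])/s['fx']*d,(v-s['cy'])/s['fy']*d,d],-1)@s['attitude'].T+s['origin']
hsv=cv2.cvtColor(s['img'],cv2.COLOR_RGB2HSV).astype(int)
near=(np.hypot(P[...,0]-.485,P[...,1]+.04)<.12)&(d>0)
def rep(n,m):
    m=m&near; p=P[m]
    if len(p)<3: print(n,len(p)); return None
    print(n,len(p),'med',np.round(np.median(p,0),4),'mn',np.round(p.min(0),4),'mx',np.round(p.max(0),4)); return p
Hh,S,V=hsv[...,0],hsv[...,1],hsv[...,2]
z=P[...,2]
bar=rep('bar',(z>.172)&(z<.2)&~((Hh<8)&(S>120)))
if bar is not None:
    r=cv2.minAreaRect((bar[:,:2]*1000).astype(np.float32)); print(r)
w=rep('white',(z>.17)&(z<.2)&(V>150)&(S<60))
red=rep('red',((Hh<8)|(Hh>172))&(S>120)&(z>.11))
g=rep('green',(Hh>45)&(Hh<80)&(S>120)&(z>.13))
b=rep('bluetop',(Hh>100)&(Hh<125)&(S>120)&(z>.145)&(z<.157))
if b is not None: print(cv2.minAreaRect((b[:,:2]*1000).astype(np.float32)))
lid=rep('lid',(z>.085)&(z<.0975))
# chest lid rect
m=(z>.085)&(z<.0975)&(np.hypot(P[...,0]-.52,P[...,1]+.06)<.24)
q=P[m]; print('chest',cv2.minAreaRect((q[:,:2]*1000).astype(np.float32)))
E
python3 meas.py
```

```text
bar 536 med [ 0.4871 -0.047   0.1836] mn [ 0.4711 -0.0582  0.1721] mx [ 0.5068 -0.0369  0.1863]
((489.3550720214844, -47.3354377746582), (35.98758316040039, 14.16169261932373), 15.962492942810059)
white 48 med [ 0.4967 -0.0456  0.1844] mn [ 0.4877 -0.0497  0.1831] mx [ 0.5068 -0.0423  0.1863]
red 106 med [0.5055 0.0108 0.1606] mn [ 0.4977 -0.007   0.1478] mx [0.5126 0.017  0.3286]
green 50 med [ 0.4971 -0.0224  0.1525] mn [ 0.4744 -0.0899  0.1515] mx [ 0.5009 -0.0049  0.3562]
bluetop 1166 med [ 0.4826 -0.0531  0.1518] mn [ 0.4601 -0.0835  0.1451] mx [ 0.5165 -0.0125  0.1561]
((488.8216552734375, -47.691104888916016), (62.87172317504883, 43.3521728515625), 73.31446838378906)
lid 19784 med [ 0.4791 -0.0444  0.0911] mn [ 0.3854 -0.1597  0.0855] mx [0.6049 0.0799 0.0975]
chest ((528.1299438476562, -58.95782470703125), (332.1758728027344, 248.47842407226562), 73.13542938232422)
```

The measured dial axis is (0.4893, -0.0473), the lock's y points at 73.3°, and the bar lies at 16.0°. That puts the dial at -1.0. Joint 7 sets the turn direction: I'll rotate the tool -150.6° in world (wz positive) so there is room to turn the dial counter-clockwise.

>>> {"method": "move_arm", "body": {"grip": 60, "grip_force": 40, "increments": [{"x": -0.02, "y": 0.003, "z": 0, "wx": 0, "wy": 0, "wz": 0.249}, {"x": 0, "y": 0, "z": 0.012, "wx": 0, "wy": 0, "wz": 0.249}, {"x": 0, "y": 0, "z": 0.012, "wx": 0, "wy": 0, "wz": 0.249}, {"x": 0, "y": 0, "z": 0.012, "wx": 0, "wy": 0, "wz": 0.249}, {"x": 0, "y": 0, "z": 0.012, "wx": 0, "wy": 0, "wz": 0.249}, {"x": 0, "y": 0, "z": 0.012, "wx": 0, "wy": 0, "wz": 0.249}, {"x": 0, "y": 0, "z": 0.012, "wx": 0, "wy": 0, "wz": 0.249}, {"x": 0, "y": 0, "z": 0.012, "wx": 0, "wy": 0, "wz": 0.249}, {"x": 0, "y": 0, "z": 0.012, "wx": 0, "wy": 0, "wz": 0.249}, {"x": 0, "y": 0, "z": 0.012, "wx": 0, "wy": 0, "wz": 0.249}]}}

```text
t: 5.45
position: [0.4883, -0.0436, 0.2572]
orientation: [[-0.088, 0.996, 0.0], [0.996, 0.088, 0.001], [0.001, 0.0, -1.0]]
wrist_force: [-0.3, -0.3, -0.6]
opening: 0.0515
```

>>> {"method": "move_arm", "body": {"increments": [{"x": 0, "y": 0, "z": 0, "wx": 0, "wy": 0, "wz": 0.249}, {"x": 0, "y": 0, "z": 0, "wx": 0, "wy": 0, "wz": 0.249}, {"x": 0, "y": 0, "z": 0, "wx": 0, "wy": 0, "wz": 0.249}, {"x": 0, "y": 0, "z": 0, "wx": 0, "wy": 0, "wz": 0.249}, {"x": 0, "y": 0, "z": 0, "wx": 0, "wy": 0, "wz": 0.249}, {"x": 0, "y": 0, "z": 0, "wx": 0, "wy": 0, "wz": 0.249}, {"x": 0, "y": 0, "z": 0, "wx": 0, "wy": 0, "wz": 0.249}, {"x": 0, "y": 0, "z": 0, "wx": 0, "wy": 0, "wz": 0.249}, {"x": 0, "y": 0, "z": 0, "wx": 0, "wy": 0, "wz": 0.249}, {"x": 0, "y": 0, "z": 0, "wx": 0, "wy": 0, "wz": 0.249}]}}

```text
t: 6.28
position: [0.4883, -0.0435, 0.2574]
orientation: [[0.916, 0.402, 0.0], [0.402, -0.916, 0.001], [0.001, -0.001, -1.0]]
wrist_force: [0.2, 0.1, 1.0]
opening: 0.0512
```

```bash
cat > snap.py <<'E'
from h import *
import sys
st=state(); R=np.array(st['orientation']); print(st['t'],np.round(st['position'],4),'ydeg',np.degrees(np.arctan2(R[1,1],R[0,1])),np.round(R,3).tolist(),np.round(st['joint_pos'],2),st['opening'],np.round(st['wrist_force'],1),np.round(st['torque'],2))
s=snapshot('wrist'); save(s,sys.argv[1],k=1.5); np.savez('last.npz',**s)
E
python3 snap.py w3; python3 meas.py
```

```text
6.2833 [ 0.4883 -0.0435  0.2574] ydeg -66.27959535501515 [[0.916, 0.402, 0.0], [0.402, -0.916, 0.001], [0.001, -0.001, -1.0]] [-0.4   0.55  0.63  1.95 -0.45  0.78 -0.66] 0.05123204434468658 [0.2 0.1 1. ] [0.01 0.   0.01]
bar 773 med [ 0.4919 -0.047   0.1835] mn [ 0.472  -0.0585  0.1723] mx [ 0.5083 -0.0373  0.1863]
((490.33892822265625, -47.809967041015625), (36.269264221191406, 14.059280395507812), 15.769611358642578)
white 146 med [ 0.4979 -0.0455  0.1845] mn [ 0.487  -0.0501  0.1796] mx [ 0.5077 -0.0407  0.1863]
red 168 med [0.5087 0.0111 0.1604] mn [ 0.4895 -0.0716  0.1566] mx [0.514  0.0174 0.286 ]
green 74 med [ 0.4973 -0.0219  0.1526] mn [ 0.4931 -0.0268  0.1489] mx [ 0.5011 -0.0172  0.1542]
bluetop 1648 med [ 0.4954 -0.0398  0.1516] mn [ 0.4609 -0.0823  0.1453] mx [ 0.5188 -0.0123  0.1563]
((489.67950439453125, -47.570953369140625), (62.826629638671875, 44.30495834350586), 73.11841583251953)
lid 28063 med [ 0.5188 -0.0336  0.0909] mn [ 0.385  -0.1596  0.085 ] mx [0.6049 0.0799 0.0974]
chest ((528.3304443359375, -58.77455139160156), (329.8174133300781, 247.97755432128906), 73.02740478515625)
```

View pics/w3.png

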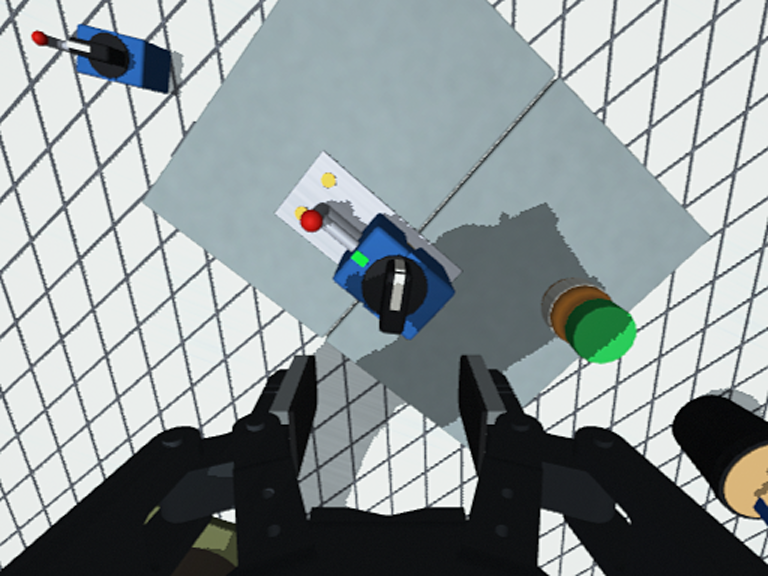

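The wrist view confirms the pointer end of the bar at (398,280), the green mark at (360,259) and the ball at (311,221). Now I'll align, descend over the bar and grip it.

>>> {"method": "move_arm", "body": {"increments": [{"x": 0, "y": 0.009, "z": 0.03, "wx": 0, "wy": 0, "wz": 0.138}, {"x": 0, "y": 0, "z": 0.05, "wx": 0, "wy": 0, "wz": 0.138}, {"x": 0, "y": 0, "z": 0.05, "wx": 0, "wy": 0, "wz": 0}, {"x": 0, "y": 0, "z": 0.035, "wx": 0, "wy": 0, "wz": 0}, {"x": 0, "y": 0, "z": 0.02, "wx": 0, "wy": 0, "wz": 0}, {"x": 0, "y": 0, "z": 0.01, "wx": 0, "wy": 0, "wz": 0}, {"x": 0, "y": 0, "z": 0, "wx": 0, "wy": 0, "wz": 0}]}}

```text
t: 6.92
position: [0.4897, -0.0481, 0.1591]
orientation: [[0.96, 0.279, -0.002], [0.279, -0.96, 0.001], [-0.001, -0.001, -1.0]]
wrist_force: [-0.6, 0.2, -0.3]
opening: 0.0513
```

>>> {"method": "move_arm", "body": {"grip": 0, "increments": [{"x": 0, "y": 0, "z": 0, "wx": 0, "wy": 0, "wz": 0}, {"x": 0, "y": 0, "z": 0, "wx": 0, "wy": 0, "wz": 0}, {"x": 0, "y": 0, "z": 0, "wx": 0, "wy": 0, "wz": 0}, {"x": 0, "y": 0, "z": 0, "wx": 0, "wy": 0, "wz": 0}, {"x": 0, "y": 0, "z": 0, "wx": 0, "wy": 0, "wz": 0}, {"x": 0, "y": 0, "z": 0, "wx": 0, "wy": 0, "wz": 0}, {"x": 0, "y": 0, "z": 0, "wx": 0, "wy": 0, "wz": 0}, {"x": 0, "y": 0, "z": 0, "wx": 0, "wy": 0, "wz": 0}]}}

```text
t: 7.58
position: [0.4905, -0.0485, 0.1603]
orientation: [[0.961, 0.277, 0.001], [0.277, -0.961, 0.001], [0.001, -0.001, -1.0]]
wrist_force: [-1.5, 1.9, 5.9]
opening: 0.0127
```

```bash
python3 snap.py w4
```

```text
7.5833 [ 0.4905 -0.0485  0.1603] ydeg -73.93696966740472 [[0.961, 0.277, 0.001], [0.277, -0.961, 0.001], [0.001, -0.001, -1.0]] [-0.3   0.7   0.51  2.05 -0.64  0.55 -0.62] 0.01268844940378481 [-1.5  1.9  5.9] [0.42 0.18 0.01]
```

View pics/w4.png

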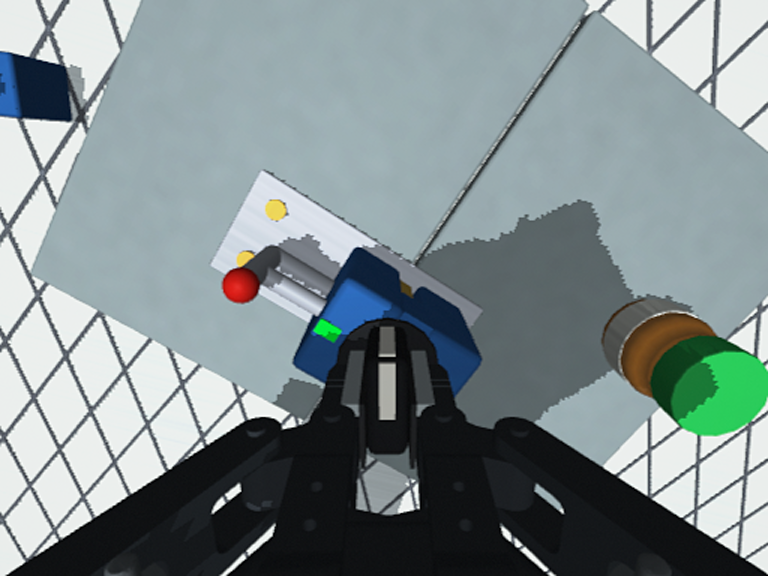

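The bar is gripped at an opening of 12.7 mm. Now turning counter-clockwise (negative wz).

>>> {"method": "move_arm", "body": {"increments": [{"x": 0, "y": 0, "z": -0.003, "wx": 0, "wy": 0, "wz": 0}, {"x": 0, "y": 0, "z": 0, "wx": 0, "wy": 0, "wz": -0.16}, {"x": 0, "y": 0, "z": 0, "wx": 0, "wy": 0, "wz": -0.16}, {"x": 0, "y": 0, "z": 0, "wx": 0, "wy": 0, "wz": -0.16}, {"x": 0, "y": 0, "z": 0, "wx": 0, "wy": 0, "wz": -0.16}, {"x": 0, "y": 0, "z": 0, "wx": 0, "wy": 0, "wz": -0.16}, {"x": 0, "y": 0, "z": 0, "wx": 0, "wy": 0, "wz": -0.16}, {"x": 0, "y": 0, "z": 0, "wx": 0, "wy": 0, "wz": -0.16}]}}

```text
t: 8.3
position: [0.4901, -0.0478, 0.1608]
orientation: [[0.664, 0.748, -0.001], [0.748, -0.664, 0.001], [0.001, -0.001, -1.0]]
wrist_force: [1.8, 4.6, -5.9]
opening: 0.0135
```

```bash
python3 snap.py w5
```

```text
8.3 [ 0.4901 -0.0478  0.1608] ydeg -41.622849715520246 [[0.664, 0.748, -0.001], [0.748, -0.664, 0.001], [0.001, -0.001, -1.0]] [-0.21  0.66  0.35  2.05 -0.46  0.51 -0.25] 0.013543492434781937 [ 1.8  4.6 -5.9] [ 1.24 -0.45 -0.18]
```

>>> {"method": "move_arm", "body": {"increments": [{"x": 0, "y": 0, "z": 0, "wx": 0, "wy": 0, "wz": -0.16}, {"x": 0, "y": 0, "z": 0, "wx": 0, "wy": 0, "wz": -0.16}, {"x": 0, "y": 0, "z": 0, "wx": 0, "wy": 0, "wz": -0.16}, {"x": 0, "y": 0, "z": 0, "wx": 0, "wy": 0, "wz": -0.16}, {"x": 0, "y": 0, "z": 0, "wx": 0, "wy": 0, "wz": -0.16}, {"x": 0, "y": 0, "z": 0, "wx": 0, "wy": 0, "wz": -0.16}, {"x": 0, "y": 0, "z": 0, "wx": 0, "wy": 0, "wz": 0}]}}

```text
t: 8.93
position: [0.4898, -0.0477, 0.1607]
orientation: [[0.247, 0.969, -0.001], [0.969, -0.247, 0.002], [0.001, -0.002, -1.0]]
wrist_force: [0.5, 3.5, -7.0]
opening: 0.013
```

```bash
python3 snap.py w6
```

```text
8.9333 [ 0.4898 -0.0477  0.1607] ydeg -14.287784846461518 [[0.247, 0.969, -0.001], [0.969, -0.247, 0.002], [0.001, -0.002, -1.0]] [-0.13  0.65  0.22  2.04 -0.29  0.48  0.05] 0.01296368763044404 [ 0.5  3.5 -7. ] [ 0.96 -0.16 -0.06]
```

View pics/w6.png

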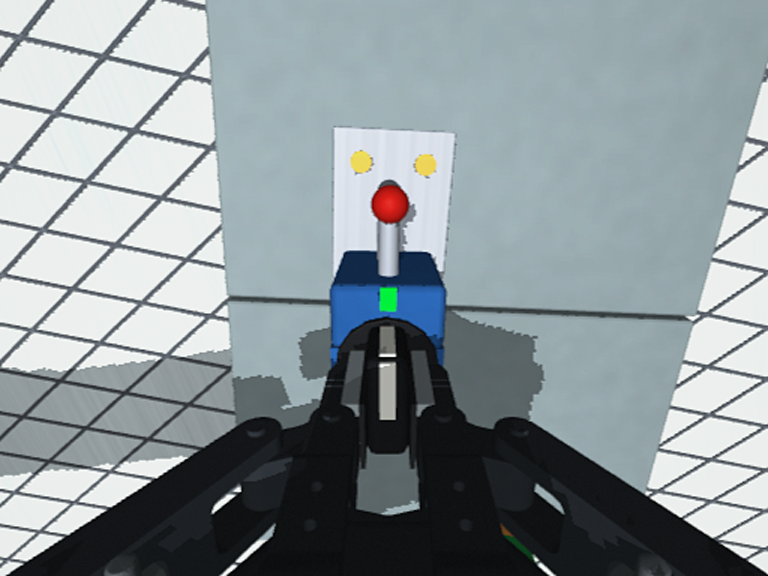

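The pointer bar at (388,340) now lines up with the green mark at (388,299). I'll release, rise and check that the dial has settled in the click.

>>> {"method": "move_arm", "body": {"grip": 50, "increments": [{"x": 0, "y": 0, "z": 0, "wx": 0, "wy": 0, "wz": 0}, {"x": 0, "y": 0, "z": 0, "wx": 0, "wy": 0, "wz": 0}, {"x": 0, "y": 0, "z": 0, "wx": 0, "wy": 0, "wz": 0}, {"x": 0, "y": 0, "z": -0.03, "wx": 0, "wy": 0, "wz": 0}, {"x": 0, "y": 0, "z": -0.07, "wx": 0, "wy": 0, "wz": 0}, {"x": 0, "y": 0, "z": -0.07, "wx": 0, "wy": 0, "wz": 0}]}}

```text
t: 9.48
position: [0.4892, -0.0498, 0.2468]
orientation: [[0.251, 0.968, -0.003], [0.968, -0.251, -0.001], [-0.002, -0.002, -1.0]]
wrist_force: [0.4, 0.3, -0.4]
opening: 0.0429
```

```bash
python3 snap.py w7;python3 meas.py
```

```text
9.4833 [ 0.4892 -0.0498  0.2468] ydeg -14.509064948687007 [[0.251, 0.968, -0.003], [0.968, -0.251, -0.001], [-0.002, -0.002, -1.0]] [-0.19  0.51  0.31  1.95 -0.23  0.71 -0.  ] 0.04288597957964833 [ 0.4  0.3 -0.4] [ 0.01 -0.04  0.02]
bar 848 med [ 0.4902 -0.046   0.1837] mn [ 0.479  -0.0662  0.1722] mx [ 0.5002 -0.0301  0.186 ]
((489.85211181640625, -47.94800567626953), (36.87371063232422, 13.91360855102539), 75.16387176513672)
white 194 med [ 0.4916 -0.0413  0.1846] mn [ 0.4861 -0.0515  0.1792] mx [ 0.4965 -0.0305  0.186 ]
red 193 med [0.5061 0.0113 0.1607] mn [0.5002 0.0051 0.1572] mx [0.5117 0.017  0.1633]
green 94 med [ 0.497  -0.0235  0.1528] mn [ 0.493  -0.0665  0.1502] mx [ 0.5092 -0.0183  0.3226]
bluetop 1651 med [ 0.4924 -0.0333  0.1517] mn [ 0.4615 -0.0837  0.145 ] mx [ 0.5175 -0.0132  0.156 ]
((489.6115417480469, -48.62633514404297), (63.62206268310547, 43.86903381347656), 74.10343933105469)
lid 30070 med [ 0.5087 -0.0183  0.091 ] mn [ 0.3852 -0.1597  0.085 ] mx [0.6049 0.08   0.0975]
chest ((528.43896484375, -58.39714050292969), (329.6744079589844, 248.6311798095703), 73.09892272949219)
```

View pics/w7.png

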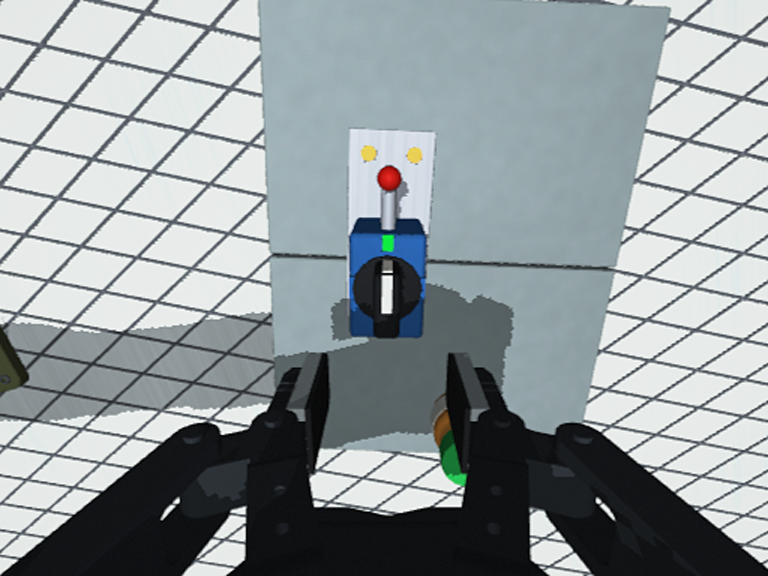

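The dial is in the click at 0 (bar 75.2°, case 74.1°), and the ball is at (0.506, 0.011). Next is the shackle's upright end, with the jaws along lock x.

>>> {"method": "move_arm", "body": {"increments": [{"x": 0.063, "y": 0.002, "z": 0, "wx": 0, "wy": 0, "wz": 0}, {"x": 0.063, "y": 0, "z": 0, "wx": 0, "wy": 0, "wz": 0}, {"x": 0, "y": 0, "z": 0.07, "wx": 0, "wy": 0, "wz": 0}, {"x": 0, "y": 0, "z": 0.07, "wx": 0, "wy": 0, "wz": 0}, {"x": 0, "y": 0, "z": 0.06, "wx": 0, "wy": 0, "wz": 0}, {"x": 0, "y": 0, "z": 0.03, "wx": 0, "wy": 0, "wz": 0}, {"x": 0, "y": 0, "z": 0.015, "wx": 0, "wy": 0, "wz": 0}, {"x": 0, "y": 0, "z": 0, "wx": 0, "wy": 0, "wz": 0}]}}

```text
t: 10.2
position: [0.5062, 0.0112, 0.1227]
orientation: [[0.249, 0.968, -0.002], [0.968, -0.249, -0.001], [-0.001, -0.002, -1.0]]
wrist_force: [-0.2, 0.1, -0.1]
opening: 0.0428
```

>>> {"method": "move_arm", "body": {"grip": 0, "increments": [{"x": 0, "y": 0, "z": 0, "wx": 0, "wy": 0, "wz": 0}, {"x": 0, "y": 0, "z": 0, "wx": 0, "wy": 0, "wz": 0}, {"x": 0, "y": 0, "z": 0, "wx": 0, "wy": 0, "wz": 0}, {"x": 0, "y": 0, "z": 0, "wx": 0, "wy": 0, "wz": 0}, {"x": 0, "y": 0, "z": 0, "wx": 0, "wy": 0, "wz": 0}, {"x": 0, "y": 0, "z": 0, "wx": 0, "wy": 0, "wz": 0}, {"x": 0, "y": 0, "z": 0, "wx": 0, "wy": 0, "wz": 0}]}}

```text
t: 10.78
position: [0.5078, 0.0119, 0.1249]
orientation: [[0.248, 0.969, 0.003], [0.969, -0.248, 0.0], [0.001, 0.002, -1.0]]
wrist_force: [0.7, 0.8, 6.6]
opening: 0.0085
```

```bash
python3 snap.py w8
```

```text
10.7833 [0.5078 0.0119 0.1249] ydeg -14.37685821887859 [[0.248, 0.969, 0.003], [0.969, -0.248, 0.0], [0.001, 0.002, -1.0]] [-0.23  0.72  0.2   2.03 -0.33  0.42 -0.04] 0.008514100042388813 [0.7 0.8 6.6] [-0.    0.17 -0.01]
```

View pics/w8.png

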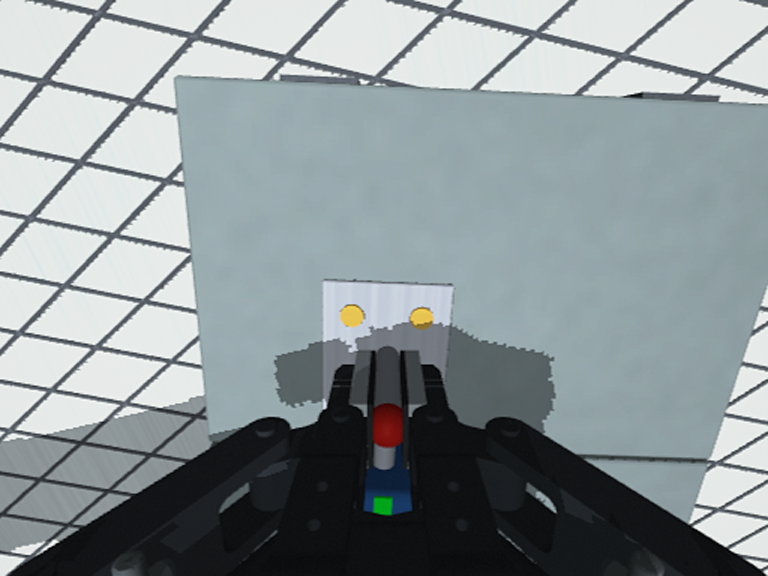

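The upright bar is held between the pads at 8.5 mm. Pulling along tool +x, which is lock +y.

>>> {"method": "move_arm", "body": {"increments": [{"x": 0.01, "y": 0, "z": 0, "wx": 0, "wy": 0, "wz": 0}, {"x": 0.01, "y": 0, "z": 0, "wx": 0, "wy": 0, "wz": 0}, {"x": 0.01, "y": 0, "z": 0, "wx": 0, "wy": 0, "wz": 0}, {"x": 0.01, "y": 0, "z": 0, "wx": 0, "wy": 0, "wz": 0}, {"x": 0.01, "y": 0, "z": 0, "wx": 0, "wy": 0, "wz": 0}, {"x": 0.006, "y": 0, "z": 0, "wx": 0, "wy": 0, "wz": 0}, {"x": 0, "y": 0, "z": 0, "wx": 0, "wy": 0, "wz": 0}]}}

```text
t: 11.42
position: [0.5137, 0.04, 0.1237]
orientation: [[0.247, 0.969, -0.0], [0.969, -0.247, 0.0], [0.0, -0.001, -1.0]]
wrist_force: [1.1, -0.7, 5.7]
opening: 0.0088
```

```bash
python3 snap.py w9
```

```text
11.4167 [0.5137 0.04   0.1237] ydeg -14.3157131341959 [[0.247, 0.969, -0.0], [0.969, -0.247, 0.0], [0.0, -0.001, -1.0]] [-0.29  0.73  0.21  2.   -0.34  0.44 -0.08] 0.008783668730216456 [ 1.1 -0.7  5.7] [-0.41 -0.16  0.04]
```

View pics/w9.png

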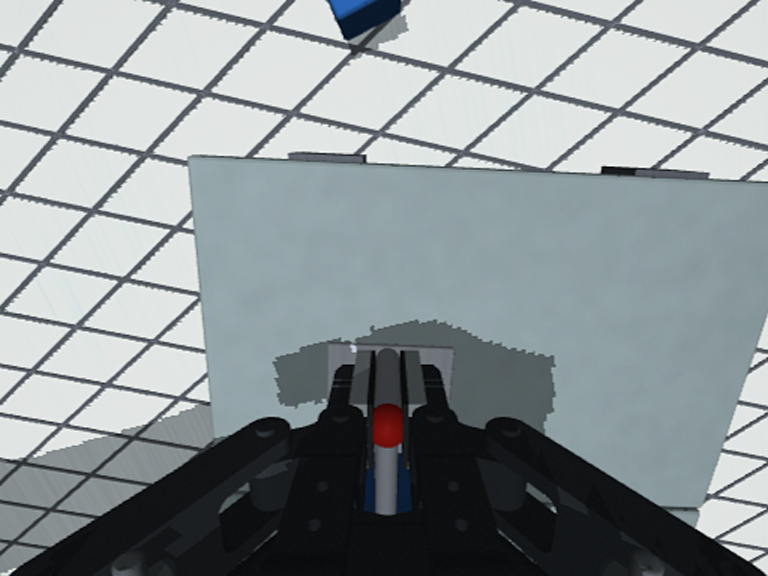

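The shackle followed about 29 mm and the legs are exposed. A few mm more to reach the stop, then release, rise and check.

>>> {"method": "move_arm", "body": {"increments": [{"x": 0.005, "y": 0, "z": 0, "wx": 0, "wy": 0, "wz": 0}, {"x": 0, "y": 0, "z": 0, "wx": 0, "wy": 0, "wz": 0}]}}

```text
t: 11.63
position: [0.5137, 0.0402, 0.1236]
orientation: [[0.249, 0.968, -0.001], [0.968, -0.249, -0.002], [-0.002, -0.001, -1.0]]
wrist_force: [0.0, -4.4, 5.6]
opening: 0.0086
```

>>> {"method": "move_arm", "body": {"grip": 50, "increments": [{"x": 0, "y": 0, "z": 0, "wx": 0, "wy": 0, "wz": 0}, {"x": 0, "y": 0, "z": 0, "wx": 0, "wy": 0, "wz": 0}, {"x": 0, "y": 0, "z": 0, "wx": 0, "wy": 0, "wz": 0}, {"x": 0, "y": 0, "z": -0.04, "wx": 0, "wy": 0, "wz": 0}, {"x": 0, "y": 0, "z": -0.08, "wx": 0, "wy": 0, "wz": 0}, {"x": -0.04, "y": 0, "z": -0.07, "wx": 0, "wy": 0, "wz": 0}, {"x": -0.08, "y": 0, "z": -0.02, "wx": 0, "wy": 0, "wz": 0}, {"x": -0.06, "y": 0, "z": -0.04, "wx": 0, "wy": 0, "wz": 0}]}}

```text
t: 12.3
position: [0.4909, -0.0463, 0.2492]
orientation: [[0.246, 0.969, -0.001], [0.969, -0.246, 0.0], [0.0, -0.001, -1.0]]
wrist_force: [0.8, -0.9, -0.6]
opening: 0.0428
```

```bash
python3 snap.py w10;python3 meas.py
```

```text
12.3 [ 0.4909 -0.0463  0.2492] ydeg -14.25074966175308 [[0.246, 0.969, -0.001], [0.969, -0.246, 0.0], [0.0, -0.001, -1.0]] [-0.2   0.51  0.31  1.95 -0.23  0.72  0.  ] 0.042756768194736394 [ 0.8 -0.9 -0.6] [-0.05  0.05 -0.04]
bar 827 med [ 0.4912 -0.0449  0.1836] mn [ 0.4801 -0.0656  0.1724] mx [ 0.5012 -0.0289  0.186 ]
((490.887451171875, -47.07339096069336), (36.456756591796875, 13.899942398071289), 75.20919799804688)
white 187 med [ 0.4923 -0.04    0.1844] mn [ 0.4872 -0.0508  0.1801] mx [ 0.4971 -0.0294  0.186 ]
red 213 med [0.5133 0.037  0.1606] mn [0.5075 0.031  0.157 ] mx [0.5193 0.0431 0.1635]
green 95 med [ 0.498  -0.0227  0.1529] mn [ 0.4686 -0.0633  0.1514] mx [ 0.5386 -0.0172  0.3357]
bluetop 1610 med [ 0.4937 -0.032   0.1517] mn [ 0.4625 -0.0824  0.1451] mx [ 0.5185 -0.0122  0.156 ]
((490.7550964355469, -47.25583267211914), (62.989723205566406, 43.83121109008789), 74.56320190429688)
lid 28774 med [ 0.5069 -0.0196  0.091 ] mn [ 0.3856 -0.1599  0.085 ] mx [0.6049 0.08   0.0974]
chest ((528.31787109375, -58.532196044921875), (329.1798400878906, 248.59445190429688), 73.2087173461914)
```

View pics/w10.png

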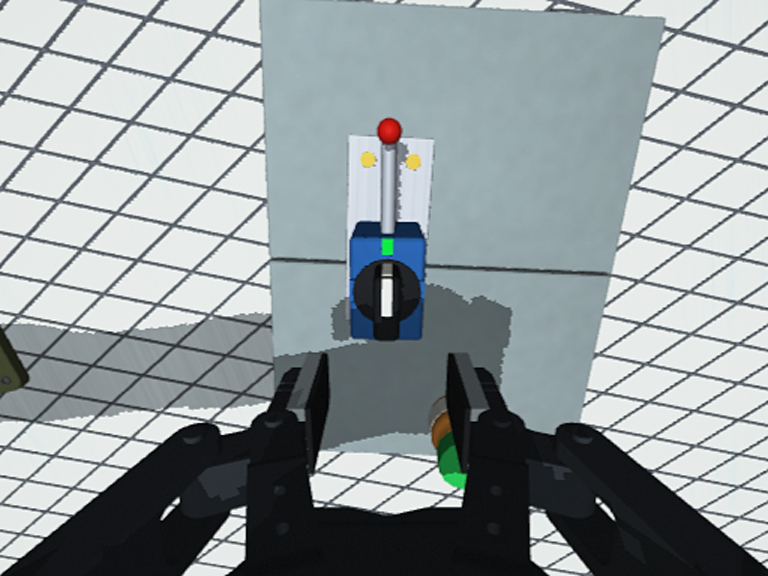

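The ball is now 87 mm from the dial axis, against 62 when shut, so the shackle is out about 25 mm. The pointer is still at green. Now the case: jaws along lock x, over the dial.

>>> {"method": "move_arm", "body": {"grip": 88, "grip_force": 80, "increments": [{"x": -0.002, "y": 0, "z": 0, "wx": 0, "wy": 0, "wz": 0.028}, {"x": 0, "y": 0, "z": 0, "wx": 0, "wy": 0, "wz": 0}, {"x": 0, "y": 0, "z": 0, "wx": 0, "wy": 0, "wz": 0}, {"x": 0, "y": 0, "z": 0.06, "wx": 0, "wy": 0, "wz": 0}, {"x": 0, "y": 0, "z": 0.07, "wx": 0, "wy": 0, "wz": 0}, {"x": 0, "y": 0, "z": 0.06, "wx": 0, "wy": 0, "wz": 0}, {"x": 0, "y": 0, "z": 0.04, "wx": 0, "wy": 0, "wz": 0}, {"x": 0, "y": 0, "z": 0.02, "wx": 0, "wy": 0, "wz": 0}, {"x": 0, "y": 0, "z": 0.01, "wx": 0, "wy": 0, "wz": 0}, {"x": 0, "y": 0, "z": 0, "wx": 0, "wy": 0, "wz": 0}]}}

```text
t: 13.18
position: [0.4909, -0.0452, 0.1171]
orientation: [[0.26, 0.966, -0.004], [0.966, -0.26, 0.001], [0.0, -0.004, -1.0]]
wrist_force: [-0.5, -0.6, 0.3]
opening: 0.0751
```

>>> {"method": "move_arm", "body": {"grip": 0, "increments": [{"x": 0, "y": 0, "z": 0, "wx": 0, "wy": 0, "wz": 0}, {"x": 0, "y": 0, "z": 0, "wx": 0, "wy": 0, "wz": 0}, {"x": 0, "y": 0, "z": 0, "wx": 0, "wy": 0, "wz": 0}, {"x": 0, "y": 0, "z": 0, "wx": 0, "wy": 0, "wz": 0}, {"x": 0, "y": 0, "z": 0, "wx": 0, "wy": 0, "wz": 0}, {"x": 0, "y": 0, "z": 0, "wx": 0, "wy": 0, "wz": 0}, {"x": 0, "y": 0, "z": 0, "wx": 0, "wy": 0, "wz": 0}, {"x": 0, "y": 0, "z": 0, "wx": 0, "wy": 0, "wz": 0}]}}

```text
t: 13.85
position: [0.4919, -0.0464, 0.1197]
orientation: [[0.261, 0.965, 0.001], [0.965, -0.261, 0.001], [0.001, 0.001, -1.0]]
wrist_force: [-1.0, 1.0, 7.4]
opening: 0.0427
```

```bash
python3 snap.py w11
```

```text
13.85 [ 0.4919 -0.0464  0.1197] ydeg -15.158119556962328 [[0.261, 0.965, 0.001], [0.965, -0.261, 0.001], [0.001, 0.001, -1.0]] [-0.11  0.72  0.19  2.07 -0.34  0.38  0.08] 0.04267781083785998 [-1.   1.   7.4] [0.24 0.5  0.05]
```

View pics/w11.png

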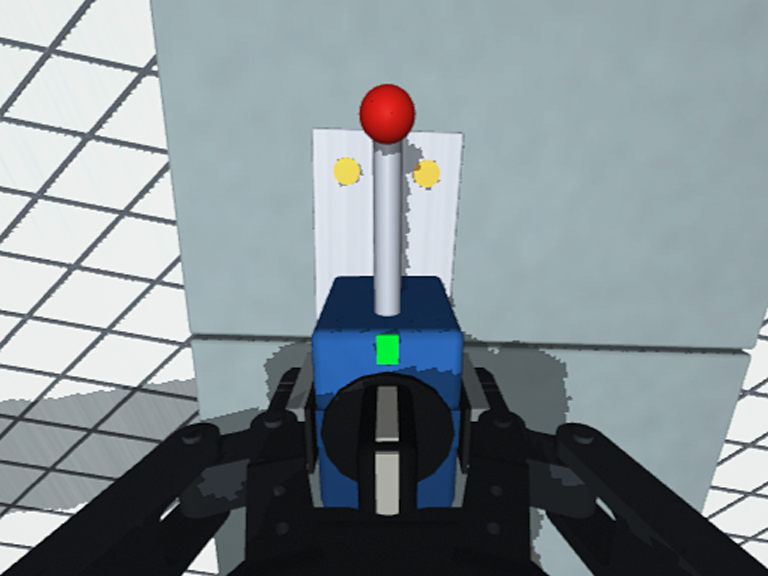

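The pads hold both sides of the case at 42.7 mm. Lifting straight up about 105 mm.

>>> {"method": "move_arm", "body": {"increments": [{"x": 0, "y": 0, "z": -0.01, "wx": 0, "wy": 0, "wz": 0}, {"x": 0, "y": 0, "z": -0.02, "wx": 0, "wy": 0, "wz": 0}, {"x": 0, "y": 0, "z": -0.02, "wx": 0, "wy": 0, "wz": 0}, {"x": 0, "y": 0, "z": -0.03, "wx": 0, "wy": 0, "wz": 0}, {"x": 0, "y": 0, "z": -0.03, "wx": 0, "wy": 0, "wz": 0}, {"x": 0, "y": 0, "z": -0.03, "wx": 0, "wy": 0, "wz": 0}, {"x": 0, "y": 0, "z": -0.03, "wx": 0, "wy": 0, "wz": 0}, {"x": 0, "y": 0, "z": -0.02, "wx": 0, "wy": 0, "wz": 0}, {"x": 0, "y": 0, "z": -0.02, "wx": 0, "wy": 0, "wz": 0}, {"x": 0, "y": 0, "z": -0.005, "wx": 0, "wy": 0, "wz": 0}]}}

```text
t: 14.73
position: [0.4922, -0.0469, 0.2276]
orientation: [[0.262, 0.965, 0.002], [0.965, -0.262, -0.0], [0.0, 0.002, -1.0]]
wrist_force: [-0.1, -1.4, -5.3]
opening: 0.0431
```

>>> {"method": "move_arm", "body": {"increments": [{"x": 0, "y": 0, "z": 0, "wx": 0, "wy": 0, "wz": 0}, {"x": 0, "y": 0, "z": 0, "wx": 0, "wy": 0, "wz": 0}, {"x": 0, "y": 0, "z": 0, "wx": 0, "wy": 0, "wz": 0}, {"x": 0, "y": 0, "z": 0, "wx": 0, "wy": 0, "wz": 0}, {"x": 0, "y": 0, "z": 0, "wx": 0, "wy": 0, "wz": 0}, {"x": 0, "y": 0, "z": 0, "wx": 0, "wy": 0, "wz": 0}]}}

```text
t: 15.23
position: [0.4916, -0.0468, 0.2259]
orientation: [[0.262, 0.965, -0.001], [0.965, -0.262, 0.0], [-0.0, -0.001, -1.0]]
wrist_force: [0.1, 0.1, -4.4]
opening: 0.0431
```

```bash
python3 snap.py w12
python3 - <<'E'
from h import *
s=snapshot('side'); save(s,'s2',(120,80,360,260),3.3)
E
```

```text
15.2333 [ 0.4916 -0.0468  0.2259] ydeg -15.190376773415725 [[0.262, 0.965, -0.001], [0.965, -0.262, 0.0], [-0.0, -0.001, -1.0]] [-0.19  0.55  0.31  1.97 -0.26  0.66  0.01] 0.04305160736299347 [ 0.1  0.1 -4.4] [-0.03 -0.04  0.05]
```

View pics/w12.png

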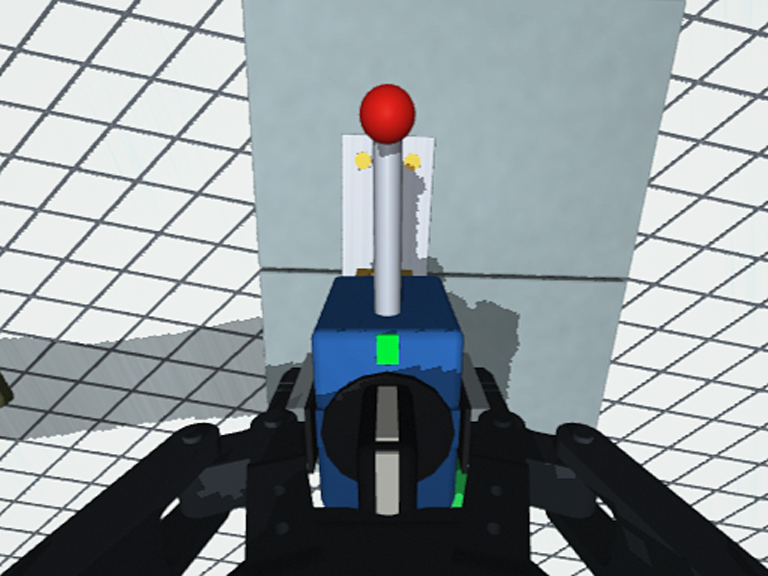

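View pics/s2.png

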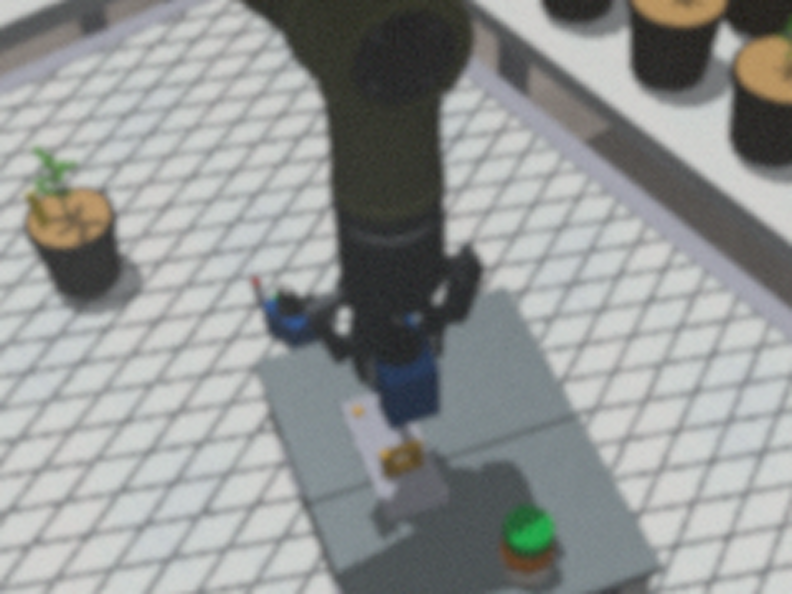

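The lock is held about 106 mm up and upright. The side view at (408,385) shows it above the bare brass staple at (403,458). The shackle is still out, and the jar and pots have not moved. Handing in.

```bash
python3 -c "
from rig import *
print(finish_job()); s=state(); print(s['t'],s['position'],s['wrist_force'],s['opening'])"
```

```text
the job is handed in; nothing more can be done
None
the job is handed in; nothing more can be done
```

The lock is off the staple and held upright about 106 mm above where it stood, with its shackle open. I handed the job in at about 15.3 s of the 54 s allowed; no verdict was reported.

- **Dial:** I turned it counter-clockwise from the -1.0 click. After letting go, the bar stood at 75.2° and the case at 74.1°, so the pointer is within about 0.02 rad of the green mark.
- **Shackle:** I pulled it to its stop. The red ball measured 87 mm from the dial's axis, against 62 mm when shut, so it is out about 25 mm.
- **Lift:** I gripped the case at 80 N and lifted it straight up. The last checks showed the lock's weight on the wrist (-4.4 N), an opening of 43 mm, and the staple bare below the lock.
- **Other things:** In the last side view the seed jar and the yellow-tag pot were where they started. The blue-tag pot was outside that view, but the arm stayed well away from it.

My first two move calls were refused because some keys were missing from the rows; nothing moved. After hand-in the state could no longer be read, so the final second itself is unchecked.

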